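# Dry check of dispensing syringes, blocked one folded out

### The job

These three empty syringes get a dry check before they are filled, and one of them has a blocked nozzle that you can only feel. Press each plunger gently straight down with the fingertips: a sound one runs freely, so press it fully home and leave its holder upright; when one stiffens part-way, stop there without forcing it and let go. Push the holder of the stiff one back over its spring until it snaps against the rear rail, ready for its nozzle to be cleared, and leave everything else on the bench where it is.

Things in the scene. Friction and masses are not known exactly. Their poses are not given: they have to be found in the camera images.
- stand: Filling stand bolted to the bench: grey metal base (x -38 to +86 mm, 246 mm wide, top 14 mm up) with three upright hinged syringe holders in a row, left, middle, right as the robot sees them, and a low cross rail behind. Origin: on the bench under the middle syringe's axis; x to the back (away from the robot), y to the left, z up. Syringe axes vertical at x = 0, y = +75, 0, -75 mm.
- plunger_left (a joint): Stroke of the left plunger, m: 0 = drawn out, 0.040 = home; starts at 0 to 0.008. A free one moves with a steady 1 to 2 N and stays where left. In the one blocked syringe (not visible) resistance starts to climb at about 0.018, by about 1.2 N per further mm, and the plunger comes partly back when let go; over 15 N short of home is forcing it.
- plunger_left_top (a point): Centre of the top face of the left plunger's round white thumb disc, 26 mm across, 3.5 mm thick. 201 mm above the bench when drawn out (joint 0), 161 mm when home. Press here from above with closed fingertips; squeezing the plunger between the fingers also counts as force on it.
- holder_left (a joint): Tilt of the left holder, rad: 0 = upright (start), 0.87 = leaning back on the rear rail. Hinge along the stand's y, 24 mm behind the syringe axis, 46 mm above the bench. A spring holds it at either stop: upright it resists with 0.45 N m (5 N near the barrel's top), beyond 0.45 rad it snaps back by itself. Fingertips 15 mm below the flange must push the barrel back some 40 mm.
- flange_left (a point): Centre of the top face of the left barrel's white finger flange (46 mm wide along y, 26 mm deep, 2.5 mm thick), on the syringe axis, 151 mm above the bench when upright. The clear barrel below is 24 mm across, 100 mm long, its front bare; dark holder and black clips, 30 mm wide, hold it from behind up to 30 mm under the flange.
- plunger_middle (a joint): Stroke of the middle plunger, m: 0 = drawn out, 0.040 = home; starts at 0 to 0.008. A free one moves with a steady 1 to 2 N and stays where left. In the one blocked syringe (not visible) resistance starts to climb at about 0.018, by about 1.2 N per further mm, and the plunger comes partly back when let go; over 15 N short of home is forcing it.
- plunger_middle_top (a point): Centre of the top face of the middle plunger's round white thumb disc, 26 mm across, 3.5 mm thick. 201 mm above the bench when drawn out (joint 0), 161 mm when home. Press here from above with closed fingertips; squeezing the plunger between the fingers also counts as force on it.
- holder_middle (a joint): Tilt of the middle holder, rad: 0 = upright (start), 0.87 = leaning back on the rear rail. Hinge along the stand's y, 24 mm behind the syringe axis, 46 mm above the bench. A spring holds it at either stop: upright it resists with 0.45 N m (5 N near the barrel's top), beyond 0.45 rad it snaps back by itself. Fingertips 15 mm below the flange must push the barrel back some 40 mm.
- flange_middle (a point): Centre of the top face of the middle barrel's white finger flange (46 mm wide along y, 26 mm deep, 2.5 mm thick), on the syringe axis, 151 mm above the bench when upright. The clear barrel below is 24 mm across, 100 mm long, its front bare; dark holder and black clips, 30 mm wide, hold it from behind up to 30 mm under the flange.
- plunger_right (a joint): Stroke of the right plunger, m: 0 = drawn out, 0.040 = home; starts at 0 to 0.008. A free one moves with a steady 1 to 2 N and stays where left. In the one blocked syringe (not visible) resistance starts to climb at about 0.018, by about 1.2 N per further mm, and the plunger comes partly back when let go; over 15 N short of home is forcing it.
- plunger_right_top (a point): Centre of the top face of the right plunger's round white thumb disc, 26 mm across, 3.5 mm thick. 201 mm above the bench when drawn out (joint 0), 161 mm when home. Press here from above with closed fingertips; squeezing the plunger between the fingers also counts as force on it.
- holder_right (a joint): Tilt of the right holder, rad: 0 = upright (start), 0.87 = leaning back on the rear rail. Hinge along the stand's y, 24 mm behind the syringe axis, 46 mm above the bench. A spring holds it at either stop: upright it resists with 0.45 N m (5 N near the barrel's top), beyond 0.45 rad it snaps back by itself. Fingertips 15 mm below the flange must push the barrel back some 40 mm.
- flange_right (a point): Centre of the top face of the right barrel's white finger flange (46 mm wide along y, 26 mm deep, 2.5 mm thick), on the syringe axis, 151 mm above the bench when upright. The clear barrel below is 24 mm across, 100 mm long, its front bare; dark holder and black clips, 30 mm wide, hold it from behind up to 30 mm under the flange.
- flux_bottle: Small brown bottle with a red cone cap, 31 mm across, 90 mm tall, standing loose to the right of the stand; origin at its underside. Bystander.
- finger_cots: White tub with a blue screw lid, 69 mm across, 50 mm tall, standing loose to the left of the stand; origin at its underside. Bystander.
- usb_probe: Blue stick 64 x 20 x 9 mm lying loose in front of the stand, to the right; origin at its underside. Bystander.

How it is judged:
On the way, in this order (a step that is already met when the one before it is completed fails the run):
1. the blocked plunger has been pressed part-way until it pushed back with more than 3 N (((contact force between the fingers and plunger_left above 3 N and value of joint plunger_left between 0.015 and 0.034 m and value of joint holder_left below 0.06 rad) or (contact force between the fingers and plunger_middle above 3 N and value of joint plunger_middle between 0.015 and 0.034 m and value of joint holder_middle below 0.06 rad) or (contact force between the fingers and plunger_right above 3 N and value of joint plunger_right between 0.015 and 0.034 m and value of joint holder_right below 0.06 rad))), for 0.06 s.
2. the holder of the stiff syringe has snapped over to the rear rail, its plunger still short of home (((value of joint holder_left above 0.8 rad and value of joint plunger_left below 0.034 m) or (value of joint holder_middle above 0.8 rad and value of joint plunger_middle below 0.034 m) or (value of joint holder_right above 0.8 rad and value of joint plunger_right below 0.034 m))), for 0.2 s.
At the end, for the whole second after the job is handed in: Blocked syringe: holder against the rear rail (tilt over 0.80 rad), plunger at least 6 mm short of home. Other two: plunger within 2.5 mm of home, holder upright (within 0.06 rad). Bottle, tub and stick within 30 mm of where they were, bottle and tub upright; all at rest ((((value of joint holder_left above 0.8 rad and value of joint plunger_left below 0.034 m) and (value of joint plunger_middle above 0.0375 m and value of joint holder_middle below 0.06 rad) and (value of joint plunger_right above 0.0375 m and value of joint holder_right below 0.06 rad)) or ((value of joint holder_middle above 0.8 rad and value of joint plunger_middle below 0.034 m) and (value of joint plunger_left above 0.0375 m and value of joint holder_left below 0.06 rad) and (value of joint plunger_right above 0.0375 m and value of joint holder_right below 0.06 rad)) or ((value of joint holder_right above 0.8 rad and value of joint plunger_right below 0.034 m) and (value of joint plunger_left above 0.0375 m and value of joint holder_left below 0.06 rad) and (value of joint plunger_middle above 0.0375 m and value of joint holder_middle below 0.06 rad))) and velocity of joint each of holder_left, holder_middle, holder_right below 0.05 rad/s and distance of each of flux_bottle, finger_cots, usb_probe from where it was at the start of the episode below 0.03 m and angle between each of flux_bottle, finger_cots's own z axis and vertical below 0.2 rad); the robot touches nothing.
It fails at once if the left plunger forced: more than 15 N on it more than 4 mm short of home (contact force between the fingers and plunger_left above 15 N and value of joint plunger_left below 0.036 m).
It fails at once if the middle plunger forced: more than 15 N on it more than 4 mm short of home (contact force between the fingers and plunger_middle above 15 N and value of joint plunger_middle below 0.036 m).
It fails at once if the right plunger forced: more than 15 N on it more than 4 mm short of home (contact force between the fingers and plunger_right above 15 N and value of joint plunger_right below 0.036 m).
It fails at once if the bottle or the tub knocked over (angle between any of flux_bottle, finger_cots's own z axis and vertical above 0.6 rad).
It also fails if it takes over 51 s, if anything falls off the work surface, if the arm or the gripper's body presses on something with over 40 N, if the wrist force passes 120 N, or if a joint passes its speed limit or range.

### The arm

A 7-joint arm with a two-finger parallel gripper is mounted at the origin on a cart in front of the work surface, level with it; the furniture and walls round the work are solid. World frame = base frame: x ahead of the robot, y to its left, z up, the work surface at z = 0. Lengths are in m, angles in rad, forces in N, time in s.
With the tool pointing down it reaches from about 0.4 to 0.85 m from the base axis. Payload 4.5 kg.
Tool frame: the origin (TCP) lies at the very end of the fingers, on their centre line; the grasp point (between the pads) lies 19 mm behind it (r.grip_depth is the z of the grasp point in the tool frame, in m); z points along the fingers, y is the line along which they close (so a half turn about z gives the same grasp; the last joint's range is limited). The gripper opens to 88 mm and grips with 3 to 60 N. Pads are 18 mm wide; open, the fingers measure 123 mm over their backs; the gripper's body (75 mm by 187 mm) begins 45 mm behind the grasp point.
Start: joints at [-1.131, 0.689, -0.195, 1.565, 0.157, 0.902, -0.215], TCP at [0.247, 0.574, 0.239] pointing down, gripper open.
Joint ranges: [-3.01, 3.01], [-0.46, 2.08], [-1.47, 1.51], [0.13, 2.56], [-1, 4.14], [0.04, 2.09], [-2.66, 2.66]. Speed limits (rad/s): [2.57, 2.57, 3.14, 3.14, 3.14, 3.14, 3.14].

### API

Orientations are given as a unit quaternion [x, y, z, w].
In Python, from plant import r, snapshot, camera_params gives the robot as it stands (r), with the cameras as plain functions.
- The arm moves only by the tool run_rows, called after "Emit:" as name(argument=value, ...) on one line, values as JSON. Schema: {"type":"object","properties":{"increments":{"type":"object","properties":{"plan":{"type":"array","items":{"type":"array","items":{"type":"number"},"minItems":7,"maxItems":7},"minItems":1,"maxItems":10}},"additionalProperties":false,"required":["plan"]},"grip_n":{"type":"number"},"only":{"type":"string"},"quiet":{"type":"boolean"},"lines":{"type":"string"}},"required":["increments"],"additionalProperties":false}. increments is an object whose key "plan" holds a list of rows, 1 to 10 of them, each of 7 numbers: the opening from 0.0 (shut) to 1.0 (fully open), then dx, dy, dz in normalised numbers (1 is 0.75 m), then a rotation vector rx, ry, rz in normalised numbers (1 is pi rad); each row is the pose to reach, as a shift and turn from the pose commanded when the call began, along the tool's axes at that moment; what a row does not reach only later rows make up. A row lasts 1/10 s, in which the tool goes at most 0.05 m and 0.15 rad, less where a joint would pass 70% of its speed; a pose out of reach is approached as far as the arm can. The fingers move at their own pace and stop on an object; grip_n is the grip in N (left out, the last holds). Time passes only in rows, so rows that do not move let the fingers close. The tool returns the time, the measured TCP pose, the force, the opening and the grip force at its end. only (a regular expression) keeps the lines of the reply that match it, lines (a string "A,B") keeps lines A to B, and quiet returns only ok. Shift and turn numbers lie between -1 and 1, and a call with a number outside is refused. Input that does not fit is refused with a message, and nothing moves.
- r.get_state(): the state, without advancing time (a new reading comes with each control period).
- snapshot(name): name is "side" or "top"; returns the picture (400x640x3 uint8, red, green, blue); there is no depth.
- camera_params(name): a dict with "fx", "fy", "cx", "cy" (pixels), "rvec" (rotation vector, rad) and "tvec" (3), from world to camera coordinates, as OpenCV has them. Camera axes: x right, y down, z forward; pixel columns grow to the right and rows downward; lengths in m; the calibration is good to about 2 mm. A picture is of the moment at which its call begins. camera_params takes no time and is no camera call.
- r.finish_job(): hands the job in; it is judged then, once.
The state is a dict: "clock": time; "q": joint angles; "qd": joint speeds; "joint_torque": joint torques, N m; "tool_pos": TCP position; "eef_rot": TCP orientation; "contact_force": force on the tool from outside, world axes, zero at the start; "moment": the same for the moment, N m; "opening": opening from 0.0 (shut) to 1.0 (fully open); "finger_force": force on a finger pad.
Only numpy, scipy, OpenCV 4.12 (cv2) and the standard library are available. Lean on these libraries where they do the work, as an engineer would, in place of code of your own. Each camera call takes 0.05 s, during which the arm holds its last target. There are 200 camera calls.

## Working session

There is one attempt and no reset: what is moved stays moved. The work goes in short steps, Python scripts to look and compute and a tool call to move; the robot and the scene stay as the last step left them, time stands still between calls to the robot, and variables do not carry over. Pictures are saved under pics/ and viewed, at most 10 in all, crops included, and the job is handed in when it is done.

```bash
ls; mkdir -p pics; python3 - <<'E'
from plant import r, snapshot, camera_params
import cv2
s=r.get_state();print(s)
for n in("side","top"):
    print(n,camera_params(n)); cv2.imwrite(f"pics/{n}0.png",snapshot(n)[:,:,::-1])
E
```

```text
pics
plant.py
{'clock': 0.0, 'q': array([-1.13118355,  0.68998088, -0.19451437,  1.56633429,  0.15730377,
        0.90252463, -0.2150678 ]), 'qd': array([-6.14283092e-04, -4.85870348e-05, -1.83451323e-04,  2.03228932e-03,
        8.37873819e-04,  1.04723869e-03, -4.37911989e-04]), 'joint_torque': array([-7.06161809e-04, -5.27544415e+01, -1.26706269e+00, -1.53428507e+01,
       -5.25806984e-02,  6.45440596e-03,  1.51291797e-04]), 'tool_pos': array([0.24652503, 0.57363264, 0.23791459]), 'eef_rot': array([ 2.01459036e-01,  9.79496502e-01, -9.19955511e-04, -1.17256492e-04]), 'contact_force': array([ 0.43678769, -0.45523378,  0.19492336]), 'moment': array([ 0.03444407, -0.02961064, -0.01460952]), 'finger_force': 0.0, 'opening': 1.000727620294958}
side {'fx': 409.3157370935897, 'fy': 409.3157370935897, 'cx': 315.364212590204, 'cy': 200.91410203532837, 'rvec': array([ 2.08464139, -0.64006495,  0.34812961]), 'tvec': array([-0.36398563,  0.28432828,  0.73821568])}
top {'fx': 438.5691116124535, 'fy': 438.5691116124535, 'cx': 321.78721570890053, 'cy': 195.03988654985844, 'rvec': array([ 1.96019378, -2.25333125,  0.24182526]), 'tvec': array([0.06504849, 0.46278238, 1.12828483])}
```

View pics/side0.png

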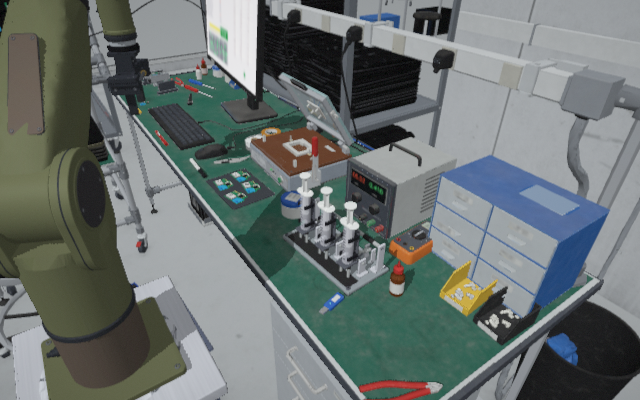

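View pics/top0.png

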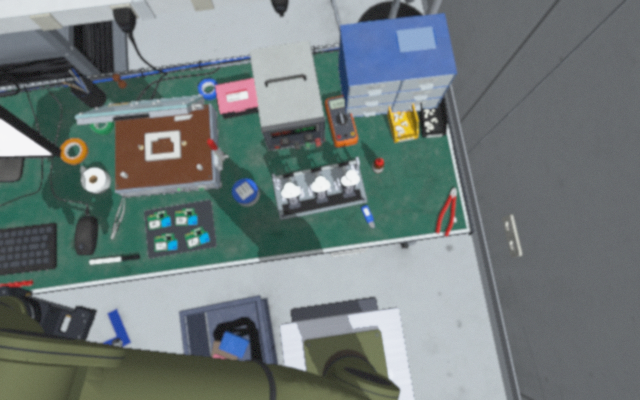

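The side view shows the three thumb discs at about (304,176), (326,192) and (350,207). In the top view they are at about (290,190), (320,184) and (350,178). Next I'll zoom in on both.

```bash
python3 - <<'E'
import cv2,numpy as np
a=cv2.imread("pics/side0.png")[160:290,275:405]; b=cv2.imread("pics/top0.png")[145:235,260:390]
a=cv2.resize(a[:,:],None,fx=4,fy=4,interpolation=cv2.INTER_CUBIC);cv2.imwrite("pics/sidec.png",a)
b=cv2.resize(b,None,fx=6,fy=6,interpolation=cv2.INTER_CUBIC);cv2.imwrite("pics/topc.png",b)
E
```

```text
(no output)
```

View pics/sidec.png

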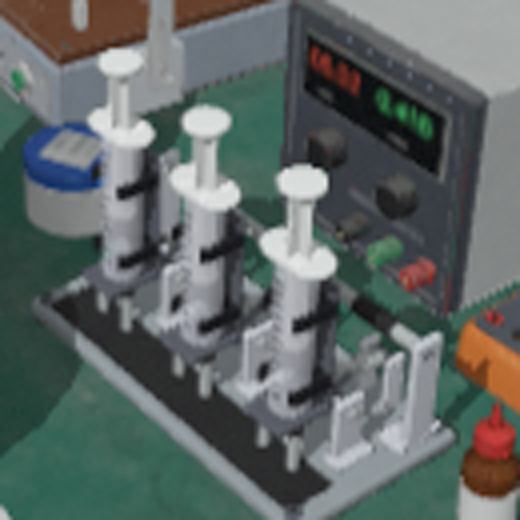

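View pics/topc.png

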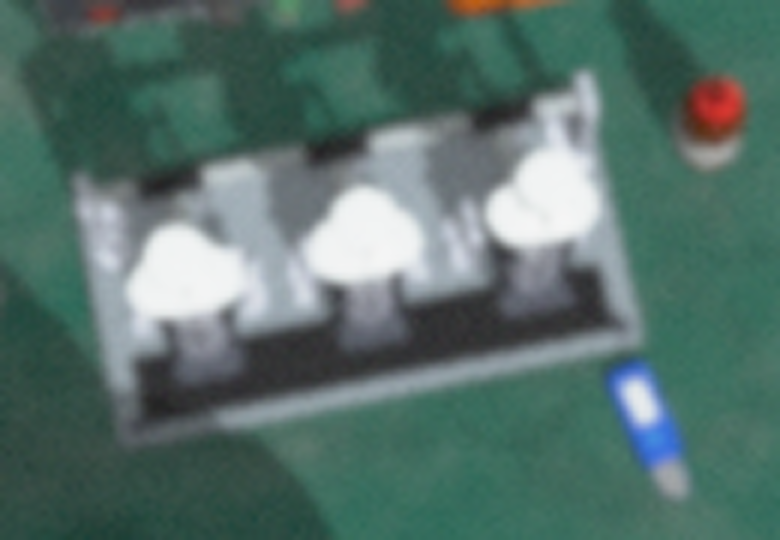

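The crops show every disc and flange clearly. In the side crop (4x, offset 275,160) the discs are at (121,61), (206,120) and (302,180), and the flanges at (122,126), (206,185) and (298,249). In the top crop (6x, offset 260,145) the base corners are at FL (125,440), FR (640,340) and BL (80,180).

```bash
cat > h.py <<'E'
import cv2,numpy as np
from plant import r, snapshot, camera_params
def ray(n,u,v):
    c=camera_params(n);R=cv2.Rodrigues(c["rvec"])[0]
    return -R.T@c["tvec"],R.T@np.array([(u-c["cx"])/c["fx"],(v-c["cy"])/c["fy"],1])
def cast(n,p,z):
    o,d=ray(n,*p);return o+d*(z-o[2])/d[2]
def proj(n,P):
    c=camera_params(n);K=np.array([[c["fx"],0,c["cx"]],[0,c["fy"],c["cy"]],[0,0,1]])
    return cv2.projectPoints(np.float64(P).reshape(-1,1,3),c["rvec"],c["tvec"],K,None)[0].reshape(-1,2)
S=lambda x,y:(275+(x-1.5)/4,160+(y-1.5)/4)
T=lambda x,y:(260+(x-2.5)/6,145+(y-2.5)/6)
E
python3 - <<'E'
from h import *
print("flange side");F=[cast("side",S(*p),.151) for p in((122,126),(206,185),(298,249))]
for f in F:print(f.round(4))
print("base top")
for p in((125,440),(640,340),(80,180)):print(cast("top",T(*p),.014 if p[0]!=80 else .014).round(4))
print("disc z along axis")
for f,p in zip(F,((121,61),(206,120),(302,180))):
    for z in(.201,.197,.193,.185): print(z,cast("side",S(*p),z).round(4))
# bottle, tub (top), stick
print(cast("top",T(716,100),.09),cast("side",S(495,415),.085))
# top view white blobs
im=cv2.imread("pics/top0.png").astype(int)
m=((im.min(2)>225)).astype(np.uint8);m[:, :260]=0;m[:,390:]=0;m[:160]=0;m[210:]=0
n,l,st,ce=cv2.connectedComponentsWithStats(m)
for i in range(1,n):
    if st[i,4]>50: print(st[i],ce[i],cast("top",ce[i],.165).round(4))
E
```

```text
flange side
[0.4658 0.0795 0.151 ]
[0.4709 0.0048 0.151 ]
[ 0.4763 -0.068   0.151 ]
base top
[0.4275 0.1206 0.014 ]
[ 0.4409 -0.1199  0.014 ]
[0.5525 0.1269 0.014 ]
disc z along axis
0.201 [0.4586 0.0687 0.201 ]
0.197 [0.4624 0.0745 0.197 ]
0.193 [0.4661 0.0803 0.193 ]
0.185 [0.4736 0.0919 0.185 ]
0.201 [ 0.462 -0.006  0.201]
0.197 [ 0.4658 -0.0009  0.197 ]
0.193 [0.4695 0.0043 0.193 ]
0.185 [0.4771 0.0145 0.185 ]
0.201 [ 0.4689 -0.0765  0.201 ]
0.197 [ 0.4728 -0.072   0.197 ]
0.193 [ 0.4766 -0.0675  0.193 ]
0.185 [ 0.4842 -0.0585  0.185 ]
[ 0.52820472 -0.16054049  0.09      ] [ 0.52971201 -0.16596298  0.085     ]
[342 170  17  15 175] [350.61714286 177.95428571] [ 0.4748 -0.0722  0.165 ]
[312 177  18  14 178] [320.40449438 184.38764045] [0.469  0.0031 0.165 ]
[282 184  19  13 182] [290.48351648 190.52197802] [0.4639 0.0771 0.165 ]
```

Stand: middle axis at about (0.4705, 0.004), yaw about 0.065, disc tops at about 0.193. I'll close the fingers, turn the tool by -0.47 about its z axis and travel to above the left disc.

Units first: shifts go in shares of 0.75 m and turns go in shares of pi rad. So -0.33 m is -0.44, -0.31 m is -0.4133, -0.47 rad is -0.1496.

Emit:
run_rows(increments={"plan": [[0, -0.0467, -0.04, 0.0133, 0, 0, -0.0159], [0, -0.0933, -0.08, 0.0133, 0, 0, -0.0318], [0, -0.14, -0.12, 0.0133, 0, 0, -0.0477], [0, -0.1867, -0.16, 0.0133, 0, 0, -0.0637], [0, -0.2333, -0.2, 0.0133, 0, 0, -0.0796], [0, -0.28, -0.24, 0.0133, 0, 0, -0.0955], [0, -0.3267, -0.28, 0.0133, 0, 0, -0.1114], [0, -0.3733, -0.32, 0.0133, 0, 0, -0.1273], [0, -0.4133, -0.3733, 0.0133, 0, 0, -0.1432], [0, -0.44, -0.4, 0.0133, 0, 0, -0.1496]]}, grip_n=5)

```text
clock: 1.1
tool_pos: [0.4315, 0.1634, 0.2282]
eef_rot: [-0.031, 1.0, -0.002, -0.001]
contact_force: [-0.3, 0.2, 0.1]
opening: 0.115
finger_force: 0.0
```

```bash
cat >> h.py <<'E'
from scipy.spatial.transform import Rotation as Ro
def to(x,y,z):
    s=r.get_state();print("tool shift",(Ro.from_quat(s["eef_rot"]).inv().apply(np.array([x,y,z])-s["tool_pos"])).round(4), "R",Ro.from_quat(s["eef_rot"]).as_matrix().round(3).tolist(),s["clock"],s["contact_force"].round(2),s["tool_pos"].round(4))
E
python3 -c "
from h import *
to(.466,.079,.215)"
```

```text
tool shift [-0.0293 -0.0863  0.0134] R [[-0.998, -0.061, -0.002], [-0.061, 0.998, -0.003], [0.002, -0.003, -1.0]] 1.1 [-0.29  0.19  0.05] [0.4315 0.1634 0.2282]
```

Scaled: -0.086 m is -0.1147, -0.04 m is -0.0533.

Emit:
run_rows(increments={"plan": [[0, -0.02, -0.0533, 0.0093, 0, 0, 0], [0, -0.04, -0.1147, 0.0173, 0, 0, 0], [0, -0.04, -0.1147, 0.0173, 0, 0, 0], [0, -0.04, -0.1147, 0.0173, 0, 0, 0]]})

```text
clock: 1.5
tool_pos: [0.467, 0.0831, 0.2153]
eef_rot: [-0.03, 1.0, -0.0, -0.0]
contact_force: [-0.4, 1.0, 0.2]
opening: 0.007
finger_force: 0.0
```

```bash
python3 -c "
from h import *
to(.466,.079,.195)
a=snapshot('side')[130:260,275:405,::-1];b=snapshot('top')[130:260,260:390,::-1]
cv2.imwrite('pics/c1.png',cv2.resize(np.hstack([a,b]),None,fx=3,fy=3,interpolation=cv2.INTER_CUBIC))"
```

```text
tool shift [ 0.0012 -0.004   0.0203] R [[-0.998, -0.061, -0.001], [-0.061, 0.998, -0.0], [0.001, -0.0, -1.0]] 1.5 [-0.38  0.99  0.18] [0.467  0.0831 0.2153]
```

View pics/c1.png

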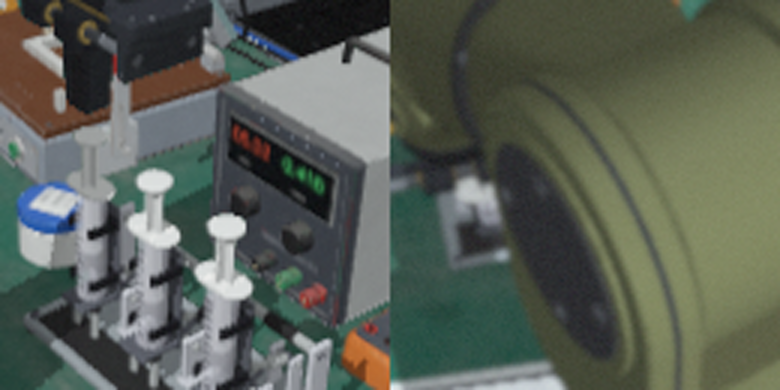

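The side crop shows the closed fingertips at (88,110), directly over the left disc at (90,135). Pressing down now.

Scaled: 0.03 m is 0.04, 0.029 m is 0.0387.

Emit:
run_rows(increments={"plan": [[0, 0, 0, 0.0093, 0, 0, 0], [0, 0, 0, 0.02, 0, 0, 0], [0, 0, 0, 0.0267, 0, 0, 0], [0, 0, 0, 0.032, 0, 0, 0], [0, 0, 0, 0.036, 0, 0, 0], [0, 0, 0, 0.0387, 0, 0, 0], [0, 0, 0, 0.04, 0, 0, 0]]})

```text
clock: 2.3
tool_pos: [0.4669, 0.0846, 0.1856]
eef_rot: [-0.032, 0.999, 0.0, 0.0]
contact_force: [-0.5, 1.1, 0.4]
opening: 0.002
finger_force: 0.5
```

Emit:
run_rows(increments={"plan": [[0, 0, 0, 0.0027, 0, 0, 0], [0, 0, 0, 0.0053, 0, 0, 0], [0, 0, 0, 0.0067, 0, 0, 0]]})

```text
clock: 2.6
tool_pos: [0.467, 0.0845, 0.1806]
eef_rot: [-0.032, 0.999, 0.0, 0.0]
contact_force: [-0.8, 0.3, 1.8]
opening: 0.009
finger_force: 0.5
```

Scaled: 0.002 m is 0.0027, 0.001 m is 0.0013.

Emit:
run_rows(increments={"plan": [[0, 0, 0, 0.0013, 0, 0, 0], [0, 0, 0, 0.0027, 0, 0, 0], [0, 0, 0, 0.0027, 0, 0, 0]]})

```text
clock: 2.9
tool_pos: [0.467, 0.0843, 0.1786]
eef_rot: [-0.032, 0.999, -0.0, -0.0]
contact_force: [0.2, -0.2, 0.1]
opening: 0.006
finger_force: 0.0
```

Emit:
run_rows(increments={"plan": [[0, 0, 0, 0.0013, 0, 0, 0], [0, 0, 0, 0.0027, 0, 0, 0], [0, 0, 0, 0.0027, 0, 0, 0]]})

```text
clock: 3.2
tool_pos: [0.4669, 0.0843, 0.1766]
eef_rot: [-0.032, 0.999, -0.0, -0.0]
contact_force: [0.1, -0.0, 0.1]
opening: 0.007
finger_force: 0.0
```

Scaled: 0.004 m is 0.0053, 0.002 m is 0.0027.

Emit:
run_rows(increments={"plan": [[0, 0, 0, 0.0027, 0, 0, 0], [0, 0, 0, 0.0053, 0, 0, 0]]})

```text
clock: 3.4
tool_pos: [0.467, 0.0843, 0.1726]
eef_rot: [-0.032, 0.999, -0.0, 0.0]
contact_force: [-0.4, -0.9, 0.4]
opening: 0.004
finger_force: 0.5
```

```bash
python3 -c "
from h import *
a=snapshot('side')[130:230,275:405,::-1]
cv2.imwrite('pics/c2.png',cv2.resize(a,None,fx=4,fy=4,interpolation=cv2.INTER_CUBIC))"
```

```text
(no output)
```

View pics/c2.png

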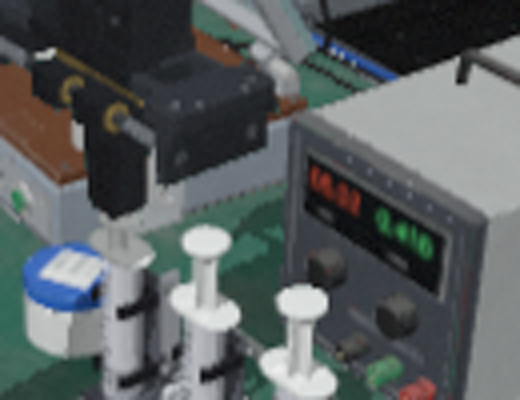

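The fingertips sit on the left disc at crop (118,215), and the gap to the flange is nearly closed, so the left plunger is free. I'll press it home.

Scaled: 0.0115 m is 0.0153, 0.0105 m is 0.014.

Emit:
run_rows(increments={"plan": [[0, 0, 0, 0.004, 0, 0, 0], [0, 0, 0, 0.008, 0, 0, 0], [0, 0, 0, 0.012, 0, 0, 0], [0, 0, 0, 0.014, 0, 0, 0], [0, 0, 0, 0.0153, 0, 0, 0]]})

```text
clock: 3.95
tool_pos: [0.4671, 0.0845, 0.1613]
eef_rot: [-0.032, 0.999, -0.0, 0.0]
contact_force: [-2.2, -0.3, 12.4]
opening: 0.006
finger_force: 6.4
```

It hit the stop with 12 N at z 0.161, so the left plunger is home. Going up and over to the middle one.

Scaled: -0.08 m is -0.1067, -0.05 m is -0.0667.

Emit:
run_rows(increments={"plan": [[0, 0, 0, -0.0333, 0, 0, 0], [0, 0, 0, -0.0667, 0, 0, 0], [0, 0.0013, -0.0533, -0.0667, 0, 0, 0], [0, 0.0013, -0.1067, -0.0667, 0, 0, 0], [0, 0.0013, -0.1067, -0.0667, 0, 0, 0], [0, 0.0013, -0.1067, -0.0467, 0, 0, 0], [0, 0.0013, -0.1067, -0.0453, 0, 0, 0]]})

```text
clock: 4.65
tool_pos: [0.4702, 0.0047, 0.1942]
eef_rot: [-0.032, 0.999, 0.0, -0.001]
contact_force: [-0.9, 0.5, 0.4]
opening: 0.007
finger_force: 0.0
```

```bash
python3 -c "
from h import *
to(.4705,.004,.19)"
```

```text
tool shift [-0.0003 -0.0007  0.0042] R [[-0.998, -0.064, -0.002], [-0.064, 0.998, 0.0], [0.002, 0.0, -1.0]] 4.65 [-0.93  0.51  0.43] [0.4702 0.0047 0.1942]
```

Scaled: 0.01 m is 0.0133, 0.009 m is 0.012.

Emit:
run_rows(increments={"plan": [[0, 0, 0, 0.004, 0, 0, 0], [0, 0, 0, 0.008, 0, 0, 0], [0, 0, 0, 0.012, 0, 0, 0], [0, 0, 0, 0.0133, 0, 0, 0]]})

```text
clock: 5.05
tool_pos: [0.4711, 0.005, 0.1851]
eef_rot: [-0.032, 0.999, 0.0, 0.0]
contact_force: [0.2, -0.2, 0.8]
opening: 0.002
finger_force: 0.5
```

Emit:
run_rows(increments={"plan": [[0, 0, 0, 0.0013, 0, 0, 0], [0, 0, 0, 0.0027, 0, 0, 0], [0, 0, 0, 0.004, 0, 0, 0]]})

```text
clock: 5.35
tool_pos: [0.4713, 0.0048, 0.1823]
eef_rot: [-0.032, 0.999, 0.0, 0.0]
contact_force: [-0.7, 0.9, 2.1]
opening: 0.004
finger_force: 1.0
```

Emit:
run_rows(increments={"plan": [[0, 0, 0, 0.0013, 0, 0, 0], [0, 0, 0, 0.0027, 0, 0, 0]]})

```text
clock: 5.55
tool_pos: [0.4713, 0.0048, 0.1804]
eef_rot: [-0.032, 0.999, 0.0, 0.0]
contact_force: [-0.4, 1.4, 3.4]
opening: 0.006
finger_force: 2.1
```

Scaled: 0.002 m is 0.0027, 0.001 m is 0.0013.

Emit:
run_rows(increments={"plan": [[0, 0, 0, 0.0013, 0, 0, 0], [0, 0, 0, 0.0027, 0, 0, 0], [0, 0, 0, 0.0027, 0, 0, 0]]})

```text
clock: 5.85
tool_pos: [0.4713, 0.0048, 0.1783]
eef_rot: [-0.032, 0.999, 0.0, 0.0]
contact_force: [-1.1, 1.1, 4.6]
opening: 0.005
finger_force: 2.0
```

The middle one is stiffening at about 1 N/mm, so this is the blocked syringe. One more millimetre with a short hold, then release, on to the right one.

Scaled: 0.001 m is 0.0013.

Emit:
run_rows(increments={"plan": [[0, 0, 0, 0.0013, 0, 0, 0], [0, 0, 0, 0.0013, 0, 0, 0], [0, 0, 0, 0.0013, 0, 0, 0]]})

```text
clock: 6.15
tool_pos: [0.4713, 0.0048, 0.1774]
eef_rot: [-0.032, 0.999, 0.0, 0.0]
contact_force: [-0.8, 0.7, 5.1]
opening: 0.006
finger_force: 2.5
```

Emit:
run_rows(increments={"plan": [[0, 0, 0, -0.0133, 0, 0, 0], [0, 0, 0, -0.0453, 0, 0, 0], [0, 0, -0.0533, -0.0453, 0, 0, 0], [0, 0, -0.1, -0.0453, 0, 0, 0], [0, 0, -0.1, -0.0453, 0, 0, 0], [0, 0, -0.1, -0.0267, 0, 0, 0], [0, 0, -0.1, -0.0227, 0, 0, 0]]})

```text
clock: 6.85
tool_pos: [0.4754, -0.0705, 0.1937]
eef_rot: [-0.032, 0.999, -0.0, -0.001]
contact_force: [0.3, -1.2, 1.5]
opening: 0.003
finger_force: 0.5
```

```bash
python3 -c "
from h import *
to(.4755,-.0705,.185)"
```

```text
tool shift [-0.0001  0.      0.0087] R [[-0.998, -0.064, -0.001], [-0.064, 0.998, -0.0], [0.001, 0.0, -1.0]] 6.85 [ 0.28 -1.18  1.53] [ 0.4754 -0.0705  0.1937]
```

Scaled: 0.017 m is 0.0227, 0.015 m is 0.02.

Emit:
run_rows(increments={"plan": [[0, 0, 0, 0.0053, 0, 0, 0], [0, 0, 0, 0.0107, 0, 0, 0], [0, 0, 0, 0.016, 0, 0, 0], [0, 0, 0, 0.02, 0, 0, 0], [0, 0, 0, 0.0227, 0, 0, 0]]})

```text
clock: 7.35
tool_pos: [0.4758, -0.07, 0.177]
eef_rot: [-0.032, 0.999, 0.0, -0.0]
contact_force: [-0.1, -0.6, -0.1]
opening: 0.004
finger_force: 0.5
```

Emit:
run_rows(increments={"plan": [[0, 0, 0, 0.0013, 0, 0, 0], [0, 0, 0, 0.0027, 0, 0, 0]]})

```text
clock: 7.55
tool_pos: [0.4758, -0.0701, 0.1752]
eef_rot: [-0.032, 0.999, 0.0, -0.0]
contact_force: [-0.1, 0.8, 0.9]
opening: 0.002
finger_force: 0.5
```

Scaled: 0.0145 m is 0.0193, 0.0135 m is 0.018.

Emit:
run_rows(increments={"plan": [[0, 0, 0, 0.004, 0, 0, 0], [0, 0, 0, 0.008, 0, 0, 0], [0, 0, 0, 0.012, 0, 0, 0], [0, 0, 0, 0.016, 0, 0, 0], [0, 0, 0, 0.018, 0, 0, 0], [0, 0, 0, 0.0193, 0, 0, 0]]})

```text
clock: 8.15
tool_pos: [0.4761, -0.0701, 0.1613]
eef_rot: [-0.032, 0.999, -0.0, 0.0]
contact_force: [-4.1, 2.0, 18.4]
opening: 0.006
finger_force: 8.9
```

The right plunger is home too. Lift, move in front of the middle barrel and go down.

Scaled: 0.075 m is 0.1, -0.055 m is -0.0733.

Emit:
run_rows(increments={"plan": [[0, 0, 0, -0.04, 0, 0, 0], [0, 0, 0, -0.0733, 0, 0, 0], [0, 0.0267, 0.0493, -0.0733, 0, 0, 0], [0, 0.0547, 0.1, -0.0733, 0, 0, 0], [0, 0.0547, 0.1, -0.0733, 0, 0, 0], [0, 0.0547, 0.1, -0.0267, 0, 0, 0], [0, 0.0547, 0.1, 0.0133, 0, 0, 0], [0, 0.0547, 0.1, 0.0373, 0, 0, 0], [0, 0.0547, 0.1, 0.0373, 0, 0, 0]]})

```text
clock: 9.05
tool_pos: [0.4293, 0.0015, 0.1309]
eef_rot: [-0.032, 0.999, -0.0, -0.002]
contact_force: [0.5, 0.1, 0.5]
opening: -0.001
finger_force: 0.0
```

```bash
python3 -c "
from h import *
to(.4705,.0045,.133)
a=snapshot('side')[130:260,275:405,::-1]
cv2.imwrite('pics/c3.png',cv2.resize(a,None,fx=4,fy=4,interpolation=cv2.INTER_CUBIC))"
```

```text
tool shift [-0.0413  0.0003 -0.0023] R [[-0.998, -0.065, -0.004], [-0.065, 0.998, -0.001], [0.004, -0.001, -1.0]] 9.05 [0.51 0.11 0.45] [0.4293 0.0015 0.1309]
```

View pics/c3.png

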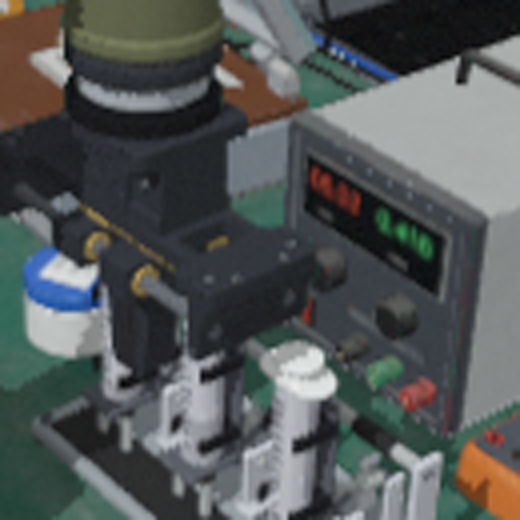

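The fingers stand in front of the middle barrel at crop (150,340), and the right disc at (300,355) sits close on its flange. Now pushing back, 3 mm higher for clearance.

Scaled: -0.036 m is -0.048, -0.003 m is -0.004.

Emit:
run_rows(increments={"plan": [[0, -0.0133, 0, -0.004, 0, 0, 0], [0, -0.024, 0, -0.004, 0, 0, 0], [0, -0.032, 0, -0.004, 0, 0, 0], [0, -0.04, 0, -0.004, 0, 0, 0], [0, -0.048, 0, -0.004, 0, 0, 0]]})

```text
clock: 9.6
tool_pos: [0.4645, 0.0035, 0.1362]
eef_rot: [-0.032, 0.999, -0.001, -0.002]
contact_force: [-5.0, 0.1, 4.9]
opening: 0.011
finger_force: 3.0
```

Scaled: -0.012 m is -0.016, -0.004 m is -0.0053.

Emit:
run_rows(increments={"plan": [[0, -0.008, 0, -0.004, 0, 0, 0], [0, -0.016, 0, -0.0053, 0, 0, 0]]})

```text
clock: 9.8
tool_pos: [0.4783, 0.0046, 0.1401]
eef_rot: [-0.032, 0.999, -0.0, -0.0]
contact_force: [-1.8, -0.6, -0.0]
opening: 0.01
finger_force: 0.9
```

```bash
python3 -c "
from h import *
a=snapshot('side')[130:260,275:405,::-1]
cv2.imwrite('pics/c4.png',cv2.resize(a,None,fx=4,fy=4,interpolation=cv2.INTER_CUBIC))"
```

```text
(no output)
```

View pics/c4.png

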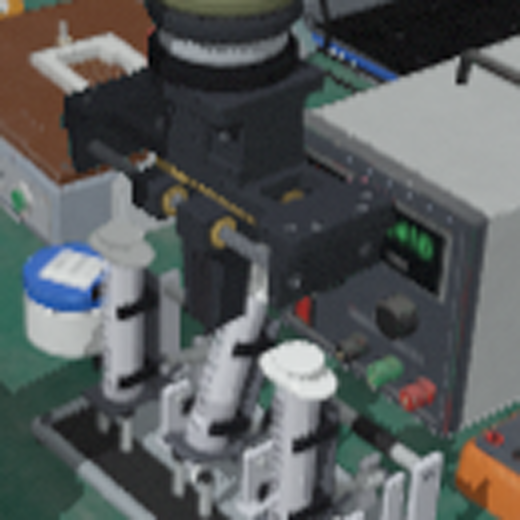

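The middle holder is tilting at crop (235,370), while left and right stand upright. The force has dropped, so it is near the tipping point. I'll continue, watching the gripper's reach to the power supply behind.

Scaled: -0.016 m is -0.0213, -0.012 m is -0.016.

Emit:
run_rows(increments={"plan": [[0, -0.008, 0, -0.0013, 0, 0, 0], [0, -0.016, 0, -0.0027, 0, 0, 0], [0, -0.0213, 0, -0.0027, 0, 0, 0], [0, -0.0213, 0, -0.0027, 0, 0, 0]]})

```text
clock: 10.25
tool_pos: [0.4958, 0.0065, 0.1419]
eef_rot: [-0.032, 0.999, 0.0, 0.001]
contact_force: [0.0, 0.8, 0.4]
opening: -0.001
finger_force: 0.0
```

Scaled: 0.2 m is 0.2667, 0.16 m is 0.2133.

Emit:
run_rows(increments={"plan": [[0, 0.04, 0, 0, 0, 0, 0], [0, 0.0867, 0, 0, 0, 0, 0], [0, 0.0867, 0, -0.0533, 0, 0, 0], [0, 0.0867, 0, -0.1067, 0, 0, 0], [0, 0.0867, 0.0533, -0.1333, 0, 0, 0], [0, 0.0867, 0.1067, -0.16, 0, 0, 0], [0, 0.0867, 0.16, -0.16, 0, 0, 0], [0, 0.0867, 0.2133, -0.16, 0, 0, 0], [0, 0.0867, 0.2667, -0.16, 0, 0, 0], [0, 0.0867, 0.2667, -0.16, 0, 0, 0]]})

```text
clock: 11.25
tool_pos: [0.4157, 0.2086, 0.2625]
eef_rot: [-0.037, 0.999, 0.003, 0.001]
contact_force: [0.8, -0.8, 0.3]
opening: 0.006
finger_force: 0.0
```

```bash
python3 -c "
from h import *
a=snapshot('side')[130:260,275:405,::-1];b=snapshot('top')[130:260,260:390,::-1]
cv2.imwrite('pics/c5.png',cv2.resize(np.hstack([a,b]),None,fx=3,fy=3,interpolation=cv2.INTER_CUBIC))"
```

```text
(no output)
```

View pics/c5.png

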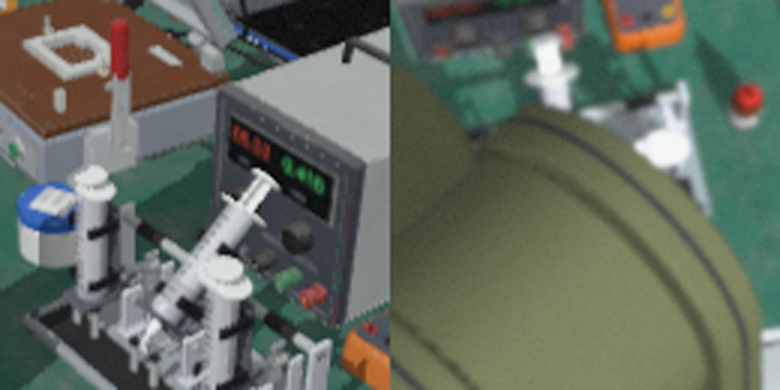

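The middle holder leans back on the rear rail, with its disc at about (262,183) and the plunger still part out. The left (92,178) and right (224,265) plungers are home and upright, and the tub and bottle are in place.

Emit:
run_rows(increments={"plan": [[0, 0, 0, 0, 0, 0, 0], [0, 0, 0, 0, 0, 0, 0], [0, 0, 0, 0, 0, 0, 0]]})

```text
clock: 11.65
tool_pos: [0.4166, 0.2002, 0.2617]
eef_rot: [-0.031, 1.0, -0.0, -0.0]
contact_force: [0.4, 0.1, -0.5]
opening: 0.008
finger_force: 0.0
```

```bash
python3 -c "
from plant import r, snapshot, camera_params
print(r.finish_job())"
```

```text
the job is handed in; nothing more can be done
None
```

The middle syringe was the blocked one: I stopped pressing it at about 5 N and snapped its holder back onto the rear rail; the left and right plungers are fully home with their holders upright, and the job is handed in at about 12 s (no verdict was returned).

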